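# Set the suction dial and start the pump

## Robot

A 6-joint arm with a two-finger parallel gripper is mounted at the origin on the work surface. World frame = base frame: x ahead of the robot, y to its left, z up, the work surface at z = 0. Lengths are in m, angles in rad, forces in N, time in s.
With the tool pointing down it reaches from about 0.375 to 0.9 m from the base axis. Payload 3.1 kg.
Tool frame: the origin (TCP) lies on the centre line of the jaws, within the pads' length; the fingertips stand 17 mm ahead of it and the grasp point (between the pads) lies 2 mm behind it; y points along the fingers, z is the direction in which the jaws open and shut, and the axes are right-handed (so a half turn about y gives the same grasp; the last joint's range is limited). The gripper opens to 85 mm and grips with 20 to 120 N. Pads are 22 mm wide; open, the fingers measure 114 mm over their backs; the gripper's body (76 mm by 85 mm) begins 54 mm behind the grasp point. The pads swing forward as they close: fully open they stand 13 mm farther back than shut.
Start: joints at [1.058, 0.527, 1.433, -0, 1.181, -0.178], TCP at [0.205, 0.59, 0.216] pointing down, gripper open.
Joint ranges: [-3.08, 3.08], [-0.75, 2.2], [0.22, 2.44], [-1.43, 4.57], [0, 2.65], [-2.85, 2.85]. Speed limits (rad/s): [2.79, 2.79, 3.14, 3.14, 3.14, 3.14].

## Interface

Orientations are given as a unit quaternion [x, y, z, w].
In Python, from station import manip gives the robot as it stands.
- The arm moves only by the shell command python3 -m handwheel 'ROWS' [FORCE]. ROWS is JSON, one flat list of numbers, 7 for each row, row after row: the shift along the tool's x, y, z in cm, then the turn, a rotation vector about the tool's x, y, z in rad, then the finger opening in cm, from 0 to 8.54. A call has 1 to 10 rows; each row is the pose to reach, as a shift and turn from the pose commanded when the call began, along the tool's axes at that moment; what a row does not reach only later rows make up. A row lasts 1/12 s, in which the tool goes at most 41.7 mm and 7.16 degrees, less where a joint would pass 70% of its speed; a pose out of reach is approached as far as the arm can. A call with a gripper value outside its range is refused whole. The fingers move at their own pace and stop on an object; FORCE is the grip in N (left out, the last holds). Time passes only in rows, so rows that repeat a pose let the fingers close. It gives the time, the measured TCP pose, the force and the opening at its end, in the units of the state.
- manip.sense(): the state, without advancing time (a new reading comes with each control period).
- manip.snapshot(name): name is "side" or "top"; returns a dict with "frame" (420x560x3 uint8, red, green, blue), "depth" (420x560 float32, m along the optical axis (not along the pixel's ray), 0 where there is no reading), "camera_matrix" (3x3 intrinsics, pixels), "rvec" (rotation vector, rad) and "tvec" (3), from world to camera coordinates, as OpenCV has them. Camera axes: x right, y down, z forward; pixel columns grow to the right and rows downward; lengths in m; the calibration is good to about 2 mm. A picture is of the moment at which its call begins.
- manip.sign_off(): hands the job in, once; it reports no verdict.
The state is a dict: "t": time; "q": joint angles; "qd": joint speeds; "tau": joint torques, N m; "tcp_pos": TCP position; "tool_rot": TCP orientation; "force": force on the tool from outside, world axes, zero at the start; "ft_torque": the same for the moment, N m; "finger_gap": opening from 0.0 (shut) to 1.0 (fully open).
Only numpy, scipy, OpenCV 4.12 (cv2) and the standard library are available. Lean on these libraries where they do the work, as an engineer would, in place of code of your own. Each camera call takes 0.05 s, during which the arm holds its last target.

## Task

Turn the dial of the suction regulator clockwise until its white index mark lines up with the one long line on the scale ring, pushing the dial's finger bar from one side with your fingertips and never gripping it. Then press the start button beside the dial fully down and let go of it. Leave the tube rack, the small bottle and the timer standing where they are.

Things in the scene. Friction and masses are not known exactly. Their poses are not given: they have to be found in the camera images.
- regulator: Suction regulator: flat white box fixed to the steel deck, 180 mm (its x) by 270 mm (its y) and 60 mm high; origin at the centre of its underside. On its flat top lie the scale ring with the dial (axis at x 0, y +42 mm in this frame) and the start button (x 0, y -98 mm).
- dial_hub (a point): Point on the dial's vertical axis, on the top face of the dial's disc, 70 mm above the deck. The dial is a black disc 108 mm across, its top 10 mm above the box, with a grey upright finger bar across its whole middle: 87 mm long (43.5 mm each side of the axis), 14 mm thick over its sides, rising 24 mm above the disc. x of this point's frame runs along the bar towards the index end.
- dial (a joint): How far the dial is turned clockwise (seen from above) from its low end stop: 0 to 3.5 rad; starts at 0.1 to 0.6. It stays where it is left; turning takes 0.16 N m (about 5 N sideways, 35 mm from the axis). The long line lies clockwise of the starting index mark, 0.7 to 3.0 rad away, before the high stop.
- dial_index (a point): Outer end of the white index mark (3 mm wide, 10 mm long, running radially) on the rim of the disc's top, 54 mm from the dial's axis and 70 mm above the deck; a white stripe on the index half of the finger bar's top is in line with it. x of this point's frame points radially outwards, z up. It turns with the dial.
- long_line (a point): Inner end of the target line, 58 mm from the dial's axis, 62 mm above the deck. The scale ring is a fixed flat aluminium ring around the dial, 166 mm across, with short thin black lines (8 mm by 2 mm) every 15 degrees; the target is the only long thick one (23 mm by 4.5 mm, radial). x of this point's frame points radially outwards.
- start_button_top (a point): Centre of the top of the round black start button, 30 mm across, in a low grey housing on the box. It moves 6 mm straight down against a spring, about 5 N at the bottom, and springs back up.
- start_button (a joint): How far the start button is pressed in: 0 up, 0.006 m fully down.
- tube_rack: Bystander: purple tube rack, 60 by 90 by 32 mm, standing loose on the deck; origin at the centre of its underside.
- reagent: Bystander: small bottle 38 mm across, 75 mm high, standing loose on the deck; origin at the centre of its underside.
- timer: Bystander: white bench timer 22 by 70 by 60 mm high, standing loose on the deck; origin at the centre of its underside.

How it is judged:
By the outcome, as a careful person would: the job done as asked, in the order asked, and still so for the second after the job is handed in, with the robot touching nothing.
It also fails if it takes over 45 s, if anything falls off the work surface, if the arm or the gripper's body presses on something with over 40 N, if the wrist force passes 120 N, or if a joint passes its speed limit or range.

## Working session

There is one attempt and no reset: what is moved stays moved. The work goes in short steps, Python scripts to look and compute and a shell command to move; the robot and the scene stay as the last step left them, time stands still between calls to the robot, and variables do not carry over. Pictures are saved under pics/ and viewed, and the job is handed in when it is done.

```bash
mkdir -p pics
cat > h.py <<'E'
import numpy as np, cv2
from station import manip
from scipy.spatial.transform import Rotation as R
def snap(n,fn=None):
    s=manip.snapshot(n)
    if fn: cv2.imwrite('pics/'+fn,cv2.cvtColor(s['frame'],cv2.COLOR_RGB2BGR))
    return s
def cam(s):
    M=R.from_rotvec(np.ravel(s['rvec'])).as_matrix(); return np.array(s['camera_matrix']),M,np.ravel(s['tvec'])
def pix(s,u,v,z=None):
    K,M,t=cam(s); d=np.linalg.inv(K)@[u,v,1]
    c=-M.T@t; w=M.T@d
    if z is None: return c+w*s['depth'][int(round(v)),int(round(u))]
    return c+w*(z-c[2])/w[2]
def proj(s,p):
    K,M,t=cam(s); q=K@(M@np.array(p)+t); return q[:2]/q[2]
E
python3 - <<'E'
from h import *
st=manip.sense(); print({k:np.round(v,3).tolist() for k,v in st.items()})
print(R.from_quat(st['tool_rot']).as_matrix().round(3))
for n in('top','side'):
    s=snap(n,n+'0.png');K,M,t=cam(s);print(n,(-M.T@t).round(3),M.round(2).tolist(),K[0,0])
E
```

```text
{'t': 0.0, 'q': [1.058, 0.528, 1.434, -0.0, 1.181, -0.179], 'qd': [-0.001, 0.0, 0.0, -0.001, 0.0, 0.0], 'tau': [-0.001, -44.234, -17.803, -0.0, 0.008, 0.0], 'tcp_pos': [0.205, 0.59, 0.215], 'tool_rot': [0.698, -0.118, 0.118, -0.696], 'force': [-0.175, 0.828, 0.141], 'ft_torque': [0.056, -0.016, 0.004], 'finger_gap': 1.0}
[[ 0.944 -0.001  0.329]
 [-0.329 -0.002  0.944]
 [-0.    -1.    -0.002]]
top [0.56  0.039 1.073] [[-0.02, -1.0, -0.02], [-1.0, 0.02, -0.07], [0.07, 0.02, -1.0]] 410.63572473069974
side [0.489 0.557 0.692] [[-0.96, -0.28, -0.01], [-0.21, 0.73, -0.65], [0.19, -0.62, -0.76]] 410.68554892241775
```

View pics/top0.png

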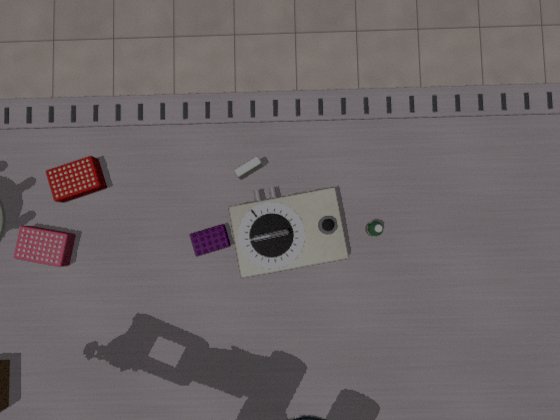

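View pics/side0.png

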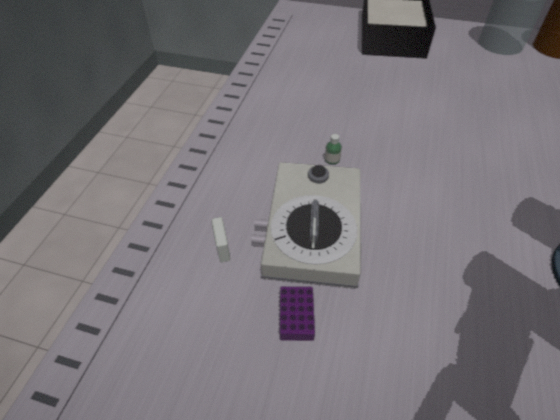

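The top view shows the dial at about (271,235), the button at (328,225), the long line near (254,214), the purple rack at (210,240), the timer at (248,167) and the bottle at (375,228). I'll enlarge it to measure.

Run:
```python
from h import *
a=cv2.imread('pics/top0.png')[180:285,220:360]; cv2.imwrite('pics/topz.png',cv2.resize(a,None,fx=5.6,fy=5.6,interpolation=cv2.INTER_CUBIC))
a=cv2.imread('pics/side0.png')[160:290,240:380]; cv2.imwrite('pics/sidez.png',cv2.resize(a,None,fx=4.5,fy=4.5,interpolation=cv2.INTER_CUBIC))
```

```text
(no output)
```

View pics/topz.png

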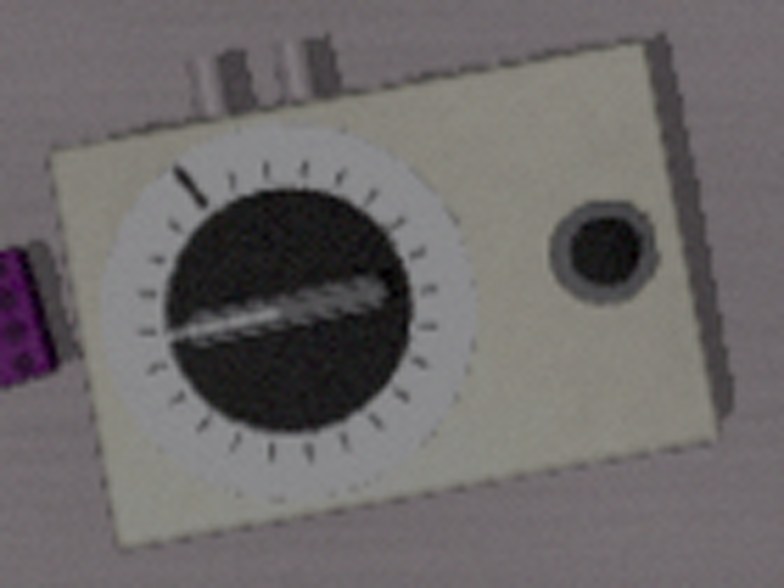

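View pics/sidez.png

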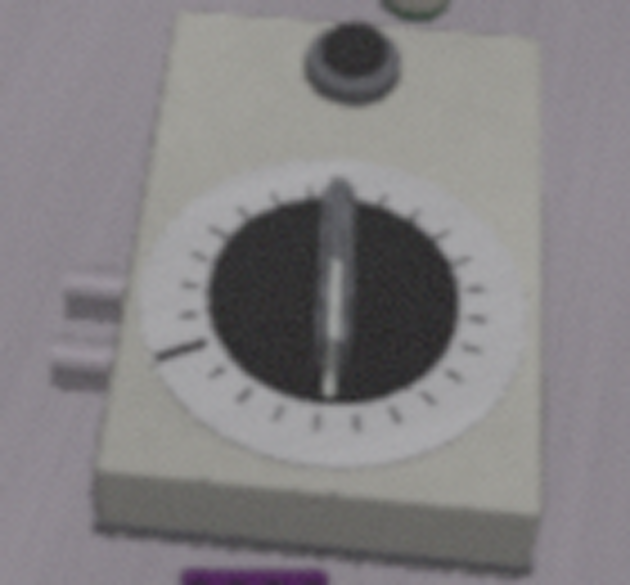

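```bash
cat >> h.py <<'E'
def rad(s,c,r,z,ang):
    P=np.stack([c[0]+r*np.cos(ang),c[1]+r*np.sin(ang),np.full_like(ang,z)],1)
    uv=np.array([proj(s,p) for p in P],np.float32)
    g=cv2.cvtColor(s['frame'],cv2.COLOR_RGB2GRAY).astype(np.float32)
    return cv2.remap(g,uv[:,0][None],uv[:,1][None],cv2.INTER_LINEAR)[0]
def hub(s,c0):
    # disc edge: dark->bright radial gradient at z=.07 ; algebraic circle fit
    from scipy.optimize import least_squares
    c=np.array(c0,float)
    for it in range(6):
        pts=[]
        for a in np.linspace(0,2*np.pi,120,endpoint=False):
            rr=np.linspace(.044,.066,67) 
            P=np.stack([c[0]+rr*np.cos(a),c[1]+rr*np.sin(a),np.full_like(rr,.07)],1)
            uv=np.array([proj(s,p) for p in P],np.float32)
            g=cv2.remap(cv2.cvtColor(s['frame'],cv2.COLOR_RGB2GRAY).astype(np.float32),uv[:,0][None],uv[:,1][None],cv2.INTER_LINEAR)[0]
            d=np.convolve(g,np.r_[np.ones(8),-np.ones(8)],'valid'); k=d.argmax()
            if d[k]>250: pts.append(P[k+8,:2])
        pts=np.array(pts)
        f=lambda x:np.hypot(*(pts-x[:2]).T)-x[2]
        o=least_squares(f,[*c,.054],loss='soft_l1',f_scale=.001); c=o.x[:2]
    return c,o.x[2],len(pts)
E
python3 - <<'E'
from h import *
for n,uv,bt in(('top',(271,235),(328,225)),('side',(315,227),(318,172))):
    s=snap(n)
    c,r,k=hub(s,pix(s,*uv,.07)[:2]); print(n,'hub',c.round(4),r.round(4),k)
    ang=np.arange(0,2*np.pi,np.pi/720)
    g=sum(rad(s,c,r,.062,ang) for r in(.074,.076,.078,.080))/4
    w=np.clip(g.max()*.8-g,0,None); k=g.argmin(); sel=(np.arange(-14,15)+k)%len(ang)
    base=np.median(g); ww=np.clip(base-g[sel]-10,0,None); print(' long',np.rad2deg((ww*(ang[k]+np.arange(-14,15)*np.pi/720)).sum()/ww.sum()),g[k],base)
    g=sum(rad(s,c,r,.07,ang) for r in(.047,.049,.051))/3
    k=g.argmax(); sel=(np.arange(-14,15)+k)%len(ang); ww=np.clip(g[sel]-np.median(g)-10,0,None)
    print(' index',np.rad2deg((ww*(ang[k]+np.arange(-14,15)*np.pi/720)).sum()/ww.sum()),g[k],np.median(g))
    b=pix(s,*bt); print(' button',b.round(4),pix(s,*bt,b[2]).round(4))
    if n=='top':
        for nm,q in(('rack',(210,240)),('bottle',(376,228)),('timer',(248,167))): print(nm,pix(s,*q).round(3))
        box=[pix(s,220+x/5.6,180+y/5.6,.06).round(4)[:2] for x,y in((52,155),(645,42),(715,438),(122,545))]; print(box)
E
```

```text
top hub [0.564  0.0737] 0.0536 118
 long 37.41993472063962 60.125 136.45203
 index 100.99932020860864 97.87402 28.563477
 button [ 0.5844 -0.0645  0.0807] [ 0.5844 -0.0645  0.0807]
rack [0.555 0.23  0.031]
bottle [ 0.575 -0.181  0.074]
timer [0.734 0.128 0.062]
[array([0.6337, 0.176 ]), array([ 0.6772, -0.0874]), array([ 0.5027, -0.112 ]), array([0.4621, 0.148 ])]
side hub [0.5643 0.0777] 0.0544 114
 long 35.29982198934106 103.36719 162.2622
 index 101.37648729748054 127.4834 50.426918
 button [ 0.5855 -0.0529  0.0827] [ 0.5855 -0.0529  0.0827]
```

```bash
python3 -m handwheel '[4.2,0,-3.2,0,-0.05,0,0, 8.4,0,-6.4,0,-0.1,0,0, 12.6,0,-9.6,0,-0.15,0,0, 16.8,0,-12.8,0,-0.2,0,0, 21,0,-16,0,-0.25,0,0, 25.2,0,-19.2,0,-0.3,0,0, 29.4,0,-22.4,0,-0.35,0,0, 33.6,0,-25.6,0,-0.4,0,0, 37.8,0,-28.8,0,-0.45,0,0, 42,0,-32,0,-0.5,0,0]' 20
cat >> h.py <<'E'
def plan(p,yaw=None):
    st=manip.sense(); M=R.from_quat(st['tool_rot']).as_matrix(); p0=np.array(st['tcp_pos'])
    y0=np.rad2deg(np.arctan2(M[1,0],M[0,0])); d=M.T@(np.array(p)-p0)*100
    print('at',p0.round(4),'yaw',y0.round(2),'F',np.round(st['force'],1),'t',st['t'],'gap',round(st['finger_gap'],3),'-> shift cm',d.round(2),'ry',None if yaw is None else np.deg2rad(y0-yaw).round(3))
E
python3 -c "
from h import *
plan([.526,.101,.17],11)"
```

```text
t: 1.03
tcp_pos: [0.4361, 0.2411, 0.216]
tool_rot: [-0.705, -0.059, 0.059, 0.705]
force: [1.1, 1.0, -0.0]
finger_gap: 0.001
at [0.4361 0.2411 0.216 ] yaw 9.61 F [ 1.1  1.  -0. ] t 1.0333 gap 0.001 -> shift cm [  6.53   4.6  -15.31] ry -0.024
```

```bash
python3 -m handwheel '[1.6,1,-3.8,0,-0.02,0,0, 3.2,2,-7.6,0,-0.02,0,0, 4.8,3,-11.4,0,-0.02,0,0, 6.5,4.6,-15.3,0,-0.02,0,0, 6.5,4.6,-15.3,0,-0.02,0,0, 6.5,4.6,-15.3,0,-0.02,0,0]'
python3 -c "
from h import *
plan([.526,.101,.099],11)
s=snap('side','s1.png');snap('top','t1.png')"
```

```text
t: 1.53
tcp_pos: [0.5256, 0.1002, 0.1687]
tool_rot: [-0.704, -0.063, 0.064, 0.704]
force: [-0.5, 0.3, 0.1]
finger_gap: 0.002
at [0.5256 0.1002 0.1687] yaw 10.34 F [-0.5  0.3  0.1] t 1.5333 gap 0.002 -> shift cm [0.06 6.97 0.07] ry -0.011
```

View pics/s1.png

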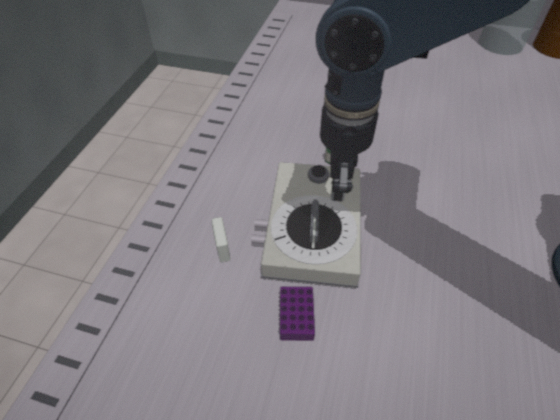

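View pics/t1.png

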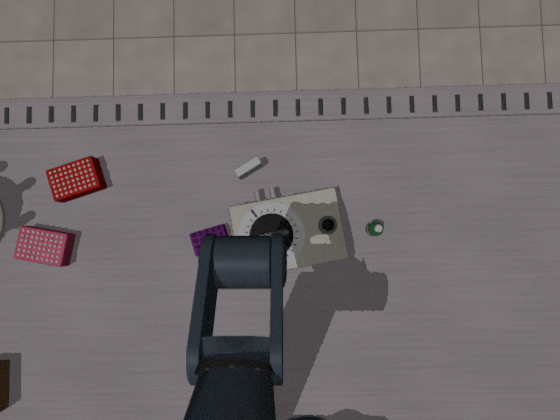

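The side view shows the shut fingertips at about (338,198), above the near side of the dial and clear of the bar at (314,225). I'll check the tip height from depth.

Run:
```python
from h import *
s=snap('side')
for v in range(180,206,3): print(v,[tuple(pix(s,u,v).round(3)) for u in(334,338,342,347)])
print(proj(s,[.526,.1,.152]),proj(s,[.526,.1,.139]))
a=cv2.imread('pics/s1.png')[130:270,270:400]; cv2.imwrite('pics/s1z.png',cv2.resize(a,None,fx=4.2,fy=4.2,interpolation=cv2.INTER_CUBIC))
```

```text
180 [(np.float64(0.533), np.float64(0.121), np.float64(0.246)), (np.float64(0.525), np.float64(0.148), np.float64(0.275)), (np.float64(0.519), np.float64(0.155), np.float64(0.284)), (np.float64(0.512), np.float64(0.153), np.float64(0.284))]
183 [(np.float64(0.532), np.float64(0.119), np.float64(0.238)), (np.float64(0.523), np.float64(0.16), np.float64(0.282)), (np.float64(0.518), np.float64(0.156), np.float64(0.28)), (np.float64(0.511), np.float64(0.156), np.float64(0.281))]
186 [(np.float64(0.528), np.float64(0.162), np.float64(0.276)), (np.float64(0.522), np.float64(0.163), np.float64(0.28)), (np.float64(0.517), np.float64(0.163), np.float64(0.28)), (np.float64(0.51), np.float64(0.16), np.float64(0.28))]
189 [(np.float64(0.527), np.float64(0.158), np.float64(0.266)), (np.float64(0.521), np.float64(0.165), np.float64(0.276)), (np.float64(0.516), np.float64(0.165), np.float64(0.277)), (np.float64(0.509), np.float64(0.162), np.float64(0.275))]
192 [(np.float64(0.528), np.float64(0.146), np.float64(0.248)), (np.float64(0.522), np.float64(0.149), np.float64(0.253)), (np.float64(0.516), 
[... 418 characters left out ...]
3), np.float64(0.114), np.float64(0.201)), (np.float64(0.517), np.float64(0.117), np.float64(0.205)), (np.float64(0.515), np.float64(-0.016), np.float64(0.062))]
201 [(np.float64(0.529), np.float64(0.118), np.float64(0.196)), (np.float64(0.522), np.float64(0.116), np.float64(0.196)), (np.float64(0.516), np.float64(0.115), np.float64(0.196)), (np.float64(0.514), np.float64(-0.008), np.float64(0.062))]
204 [(np.float64(0.538), np.float64(0.009), np.float64(0.064)), (np.float64(0.53), np.float64(0.007), np.float64(0.064)), (np.float64(0.522), np.float64(0.002), np.float64(0.061)), (np.float64(0.512), np.float64(-0.001), np.float64(0.061))]
[335.13302135 210.70477822] [334.41140704 215.50834123]
```

View pics/s1z.png

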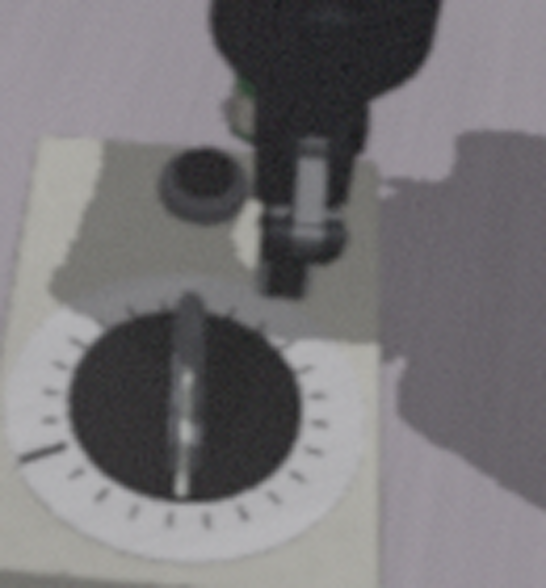

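Run:
```python
from h import *
plan([.526,.101,.099],11)
s=snap('side','s2.png')
g=s['depth']
for v in range(186,226,2): print(v,pix(s,337,v).round(3), s['frame'][v,337])
print(proj(s,[.526,.116,.152]), manip.sense()['q'])
a=cv2.imread('pics/s2.png')[130:270,270:400]; cv2.imwrite('pics/s2z.png',cv2.resize(a,None,fx=4.2,fy=4.2,interpolation=cv2.INTER_CUBIC))
```

```text
at [0.5237 0.1036 0.17  ] yaw 10.65 F [ 0.6  0.4 -0.1] t 1.6833 gap 0.001 -> shift cm [ 0.18  7.1  -0.3 ] ry -0.006
186 [0.523 0.164 0.28 ] [65 64 67]
188 [0.523 0.165 0.277] [44 46 49]
190 [0.522 0.166 0.274] [41 39 43]
192 [0.523 0.153 0.256] [35 32 35]
194 [0.526 0.117 0.213] [44 42 44]
196 [0.525 0.118 0.209] [38 38 41]
198 [0.525 0.119 0.205] [42 42 42]
200 [0.524 0.117 0.199] [43 44 46]
202 [0.524 0.111 0.187] [92 94 96]
204 [0.532 0.005 0.062] [122 123 124]
206 [0.531 0.012 0.063] [122 121 123]
208 [0.53  0.019 0.066] [120 120 122]
210 [0.529 0.025 0.067] [123 120 123]
212 [0.528 0.028 0.065] [114 116 118]
214 [0.527 0.033 0.064] [130 130 133]
216 [0.525 0.044 0.071] [71 69 68]
218 [0.524 0.05  0.072] [44 45 44]
220 [0.523 0.055 0.073] [40 43 45]
222 [0.523 0.058 0.07 ] [48 44 46]
224 [0.522 0.064 0.072] [46 49 47]
[333.30402601 217.72801401] [-1.36550900e-02  4.67818782e-01  1.70819221e+00  4.13422385e-04
  9.66042825e-01 -1.77152999e+00]
```

View pics/s2z.png

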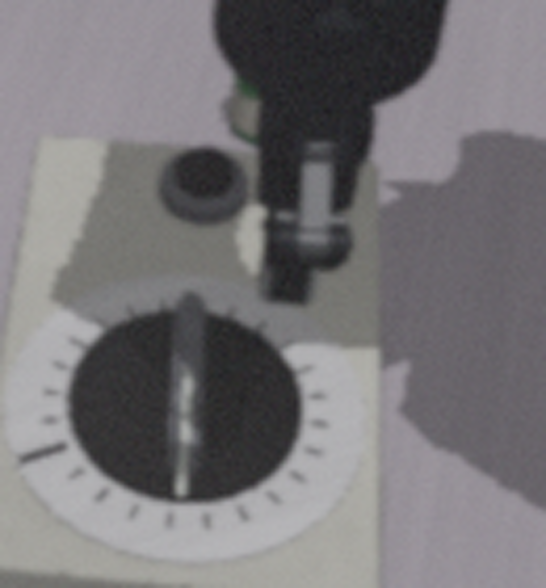

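```bash
python3 -m handwheel '[0,2,0,0,0,0,0, 0,4,0,0,0,0,0, 0,5,0,0,0,0,0, 0,5,0,0,0,0,0]'
python3 - <<'E'
from h import *
plan([.526,.101,.099],11)
s=snap('side','s3.png')
for v in range(186,240,3): print(v,[pix(s,u,v).round(3).tolist() for u in (332,337)])
a=cv2.imread('pics/s3.png')[130:270,270:400]; cv2.imwrite('pics/s3z.png',cv2.resize(a,None,fx=4.2,fy=4.2,interpolation=cv2.INTER_CUBIC))
E
```

```text
t: 2.07
tcp_pos: [0.5223, 0.104, 0.1184]
tool_rot: [-0.704, -0.065, 0.068, 0.704]
force: [0.0, 0.6, -0.6]
finger_gap: -0.002
at [0.5223 0.104  0.1184] yaw 10.74 F [ 0.   0.6 -0.6] t 2.0667 gap -0.002 -> shift cm [ 0.32  1.94 -0.36] ry -0.005
186 [[0.534, 0.127, 0.239], [0.525, 0.143, 0.258]]
189 [[0.534, 0.126, 0.231], [0.524, 0.144, 0.253]]
192 [[0.533, 0.126, 0.224], [0.524, 0.146, 0.249]]
195 [[0.533, 0.117, 0.208], [0.523, 0.146, 0.242]]
198 [[0.532, 0.122, 0.206], [0.523, 0.139, 0.228]]
201 [[0.531, 0.122, 0.2], [0.524, 0.121, 0.201]]
204 [[0.531, 0.121, 0.191], [0.521, 0.144, 0.22]]
207 [[0.527, 0.153, 0.222], [0.52, 0.157, 0.228]]
210 [[0.526, 0.162, 0.226], [0.518, 0.163, 0.229]]
213 [[0.525, 0.165, 0.222], [0.518, 0.166, 0.225]]
216 [[0.528, 0.118, 0.159], [0.52, 0.119, 0.162]]
219 [[0.528, 0.118, 0.15], [0.52, 0.115, 0.15]]
222 [[0.532, 0.061, 0.071], [0.519, 0.115, 0.142]]
225 [[0.53, 0.068, 0.07], [0.521, 0.065, 0.07]]
228 [[0.529, 0.077, 0.073], [0.52, 0.073, 0.072]]
231 [[0.528, 0.083, 0.072], [0.519, 0.08, 0.071]]
234 [[0.526, 0.089, 0.072], [0.517, 0.086, 0.071]]
237 [[0.525, 0.097, 0.072], [0.516, 0.094, 0.072]]
```

View pics/s3z.png

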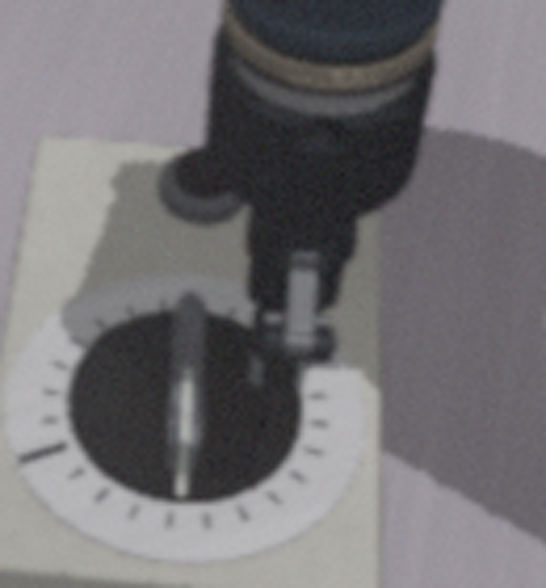

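The side view shows the finger bottom edge at about row 222, with depth giving z about 0.14. The TCP reading predicts about 0.10. I'll descend carefully and look again.

```bash
python3 -m handwheel '[0,1,0,0,0,0,0, 0,1.7,0,0,0,0,0, 0,1.7,0,0,0,0,0]'
python3 - <<'E'
from h import *
plan([.526,.101,.099],11)
s=snap('side','s4.png')
for v in range(210,250,3): print(v,[pix(s,u,v).round(3).tolist() for u in (329,333,337)])
a=cv2.imread('pics/s4.png')[150:290,270:400]; a=cv2.convertScaleAbs(a,alpha=1.8); cv2.imwrite('pics/s4z.png',cv2.resize(a,None,fx=4.2,fy=4.2,interpolation=cv2.INTER_CUBIC))
E
```

```text
t: 2.37
tcp_pos: [0.524, 0.1028, 0.1021]
tool_rot: [-0.704, -0.065, 0.066, 0.704]
force: [0.4, 0.5, 0.4]
finger_gap: 0.0
at [0.524  0.1028 0.1021] yaw 10.63 F [0.4 0.5 0.4] t 2.3667 gap 0.0 -> shift cm [ 0.16  0.31 -0.22] ry -0.007
210 [[0.534, 0.12, 0.175], [0.528, 0.118, 0.173], [0.519, 0.153, 0.217]]
213 [[0.534, 0.121, 0.167], [0.524, 0.157, 0.212], [0.518, 0.157, 0.215]]
216 [[0.532, 0.136, 0.179], [0.523, 0.162, 0.213], [0.517, 0.16, 0.212]]
219 [[0.53, 0.143, 0.18], [0.522, 0.165, 0.209], [0.516, 0.164, 0.209]]
222 [[0.533, 0.111, 0.132], [0.525, 0.118, 0.143], [0.519, 0.117, 0.144]]
225 [[0.532, 0.11, 0.123], [0.525, 0.116, 0.132], [0.518, 0.116, 0.134]]
228 [[0.535, 0.076, 0.07], [0.527, 0.076, 0.073], [0.52, 0.073, 0.071]]
231 [[0.533, 0.084, 0.072], [0.526, 0.082, 0.072], [0.519, 0.079, 0.07]]
234 [[0.531, 0.093, 0.074], [0.524, 0.09, 0.073], [0.517, 0.087, 0.072]]
237 [[0.53, 0.098, 0.072], [0.523, 0.095, 0.07], [0.516, 0.094, 0.072]]
240 [[0.529, 0.105, 0.073], [0.522, 0.102, 0.071], [0.515, 0.094, 0.063]]
243 [[0.527, 0.112, 0.073], [0.521, 0.106, 0.067], [0.514, 0.102, 0.064]]
246 [[0.526, 0.113, 0.066], [0.519, 0.111, 0.064], [0.512, 0.108, 0.064]]
249 [[0.525, 0.118, 0.063], [0.518, 0.117, 0.064], [0.511, 0.114, 0.062]]
```

View pics/s4z.png

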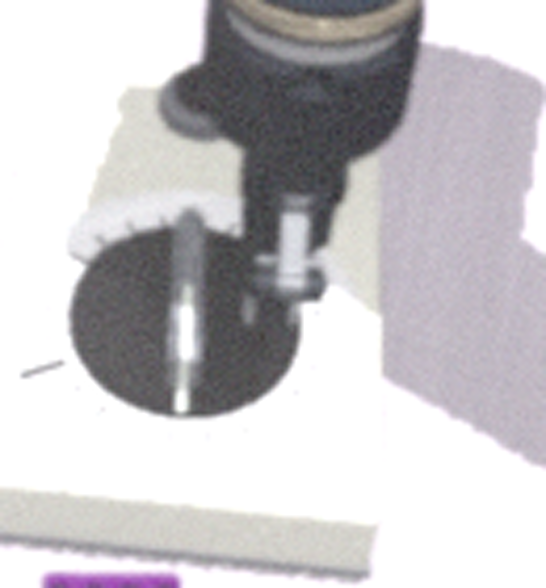

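```bash
python3 -m handwheel '[0.1,0.6,-0.1,0,0,0,0, 0.1,1.0,-0.1,0,0,0,0, 0.1,1.2,-0.1,0,0,0,0]'
python3 - <<'E'
from h import *
plan([.526,.101,.099],11)
s=snap('side','s5.png')
for v in range(219,250,2): print(v,[pix(s,u,v).round(3).tolist() for u in (329,333,337)])
a=cv2.imread('pics/s5.png')[170:260,280:380]; a=cv2.convertScaleAbs(a,alpha=1.8); cv2.imwrite('pics/s5z.png',cv2.resize(a,None,fx=6,fy=6,interpolation=cv2.INTER_CUBIC))
E
```

```text
t: 2.67
tcp_pos: [0.5258, 0.1017, 0.0904]
tool_rot: [-0.704, -0.065, 0.065, 0.704]
force: [-0.1, -0.6, -0.2]
finger_gap: -0.0
at [0.5258 0.1017 0.0904] yaw 10.59 F [-0.1 -0.6 -0.2] t 2.6667 gap -0.0 -> shift cm [ 0.01 -0.86 -0.07] ry -0.007
219 [[0.529, 0.158, 0.199], [0.523, 0.159, 0.202], [0.517, 0.158, 0.202]]
221 [[0.528, 0.164, 0.201], [0.522, 0.162, 0.2], [0.516, 0.161, 0.201]]
223 [[0.527, 0.165, 0.197], [0.521, 0.163, 0.197], [0.515, 0.163, 0.199]]
225 [[0.531, 0.118, 0.133], [0.525, 0.117, 0.134], [0.515, 0.162, 0.193]]
227 [[0.531, 0.117, 0.126], [0.524, 0.115, 0.126], [0.518, 0.106, 0.117]]
229 [[0.53, 0.117, 0.121], [0.524, 0.116, 0.121], [0.517, 0.106, 0.111]]
231 [[0.533, 0.083, 0.07], [0.526, 0.081, 0.07], [0.518, 0.081, 0.073]]
233 [[0.532, 0.09, 0.073], [0.525, 0.087, 0.072], [0.518, 0.083, 0.069]]
235 [[0.531, 0.094, 0.073], [0.524, 0.092, 0.073], [0.517, 0.089, 0.071]]
237 [[0.53, 0.098, 0.072], [0.523, 0.096, 0.072], [0.516, 0.095, 0.074]]
239 [[0.529, 0.103, 0.072], [0.522, 0.101, 0.072], [0.515, 0.097, 0.069]]
241 [[0.528, 0.106, 0.07], [0.521, 0.107, 0.074], [0.515, 0.096, 0.062]]
243 [[0.527, 0.112, 0.072], [0.52, 0.108, 0.07], [0.514, 0.103, 0.065]]
245 [[0.527, 0.114, 0.069], [0.52, 0.108, 0.064], [0.513, 0.104, 0.061]]
247 [[0.526, 0.114, 0.063], [0.519, 0.112, 0.063], [0.512, 0.11, 0.063]]
249 [[0.525, 0.119, 0.063], [0.518, 0.118, 0.065], [0.511, 0.115, 0.065]]
```

View pics/s5z.png

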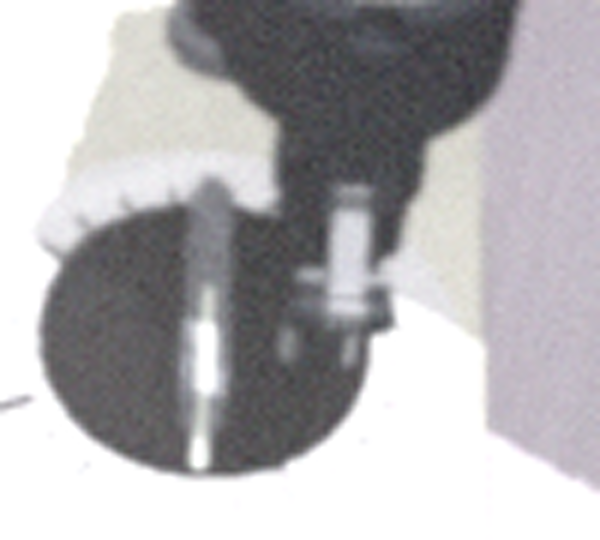

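```bash
python3 -m handwheel '[0,0.3,0,0,0,0,0, 0,0.3,0,0,0,0,0]'; python3 -m handwheel '[0,0.3,0,0,0,0,0, 0,0.3,0,0,0,0,0]'
```

```text
t: 2.88
tcp_pos: [0.5256, 0.1018, 0.0875]
tool_rot: [-0.704, -0.065, 0.066, 0.704]
force: [-0.4, -0.1, -0.7]
finger_gap: -0.004
t: 3.05
tcp_pos: [0.5256, 0.1018, 0.0846]
tool_rot: [-0.704, -0.065, 0.066, 0.704]
force: [0.1, 0.0, -0.9]
finger_gap: -0.001
```

```bash
python3 -m handwheel '[0,0.3,0,0,0,0,0, 0,0.3,0,0,0,0,0]'; python3 -m handwheel '[0,0.4,0,0,0,0,0, 0,0.4,0,0,0,0,0]';python3 -m handwheel '[0,0.4,0,0,0,0,0, 0,0.4,0,0,0,0,0]'
python3 - <<'E'
from h import *
plan([.526,.101,.099],11)
s=snap('side','s6.png')
for v in range(223,250,2): print(v,[pix(s,u,v).round(3).tolist() for u in (329,333,337)])
a=cv2.imread('pics/s6.png')[170:260,280:380]; a=cv2.convertScaleAbs(a,alpha=1.8); cv2.imwrite('pics/s6z.png',cv2.resize(a,None,fx=6,fy=6,interpolation=cv2.INTER_CUBIC))
E
```

```text
t: 3.22
tcp_pos: [0.5256, 0.1018, 0.0815]
tool_rot: [-0.704, -0.065, 0.066, 0.704]
force: [-1.0, 0.7, 0.5]
finger_gap: 0.001
t: 3.38
tcp_pos: [0.5255, 0.1019, 0.0774]
tool_rot: [-0.704, -0.065, 0.066, 0.704]
force: [0.7, -0.6, -0.8]
finger_gap: -0.003
t: 3.55
tcp_pos: [0.5255, 0.1018, 0.0733]
tool_rot: [-0.704, -0.065, 0.066, 0.704]
force: [-0.1, -0.8, 0.3]
finger_gap: -0.003
at [0.5255 0.1018 0.0733] yaw 10.61 F [-0.1 -0.8  0.3] t 3.55 gap -0.003 -> shift cm [ 0.04 -2.57 -0.09] ry -0.007
223 [[0.529, 0.148, 0.176], [0.522, 0.151, 0.182], [0.516, 0.155, 0.189]]
225 [[0.527, 0.159, 0.185], [0.522, 0.155, 0.182], [0.515, 0.156, 0.185]]
227 [[0.527, 0.162, 0.183], [0.521, 0.16, 0.184], [0.515, 0.158, 0.183]]
229 [[0.526, 0.164, 0.181], [0.52, 0.164, 0.183], [0.514, 0.161, 0.182]]
231 [[0.526, 0.164, 0.177], [0.52, 0.163, 0.177], [0.513, 0.163, 0.18]]
233 [[0.53, 0.116, 0.108], [0.523, 0.115, 0.109], [0.516, 0.107, 0.101]]
235 [[0.529, 0.116, 0.102], [0.522, 0.114, 0.102], [0.516, 0.107, 0.095]]
237 [[0.53, 0.098, 0.072], [0.523, 0.096, 0.072], [0.516, 0.093, 0.071]]
239 [[0.529, 0.102, 0.071], [0.522, 0.101, 0.073], [0.515, 0.096, 0.069]]
241 [[0.528, 0.106, 0.071], [0.521, 0.105, 0.072], [0.514, 0.098, 0.065]]
243 [[0.527, 0.111, 0.071], [0.521, 0.105, 0.066], [0.514, 0.102, 0.065]]
245 [[0.527, 0.114, 0.069], [0.52, 0.108, 0.064], [0.513, 0.106, 0.063]]
247 [[0.526, 0.113, 0.061], [0.519, 0.113, 0.065], [0.512, 0.109, 0.061]]
249 [[0.525, 0.118, 0.062], [0.518, 0.117, 0.063], [0.511, 0.115, 0.064]]
```

View pics/s6z.png

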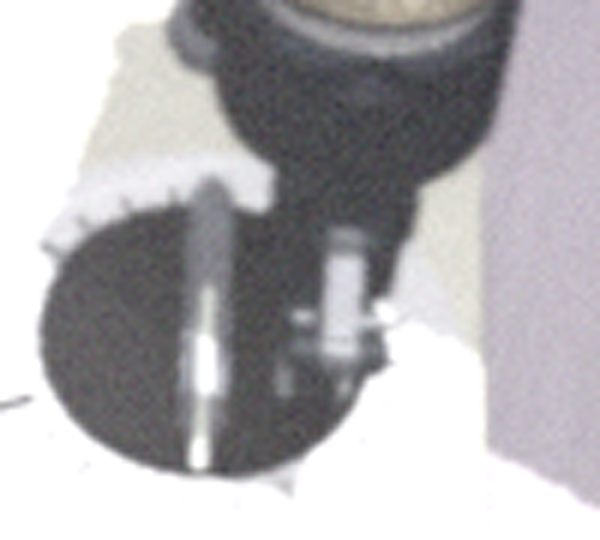

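```bash
python3 -m handwheel '[0,0.4,0,0,0,0,0, 0,0.7,0,0,0,0,0, 0,0.7,0,0,0,0,0]'; python3 -m handwheel '[0,0.4,0,0,0,0,0, 0,0.7,0,0,0,0,0, 0,0.7,0,0,0,0,0]'
python3 - <<'E'
from h import *
plan([.526,.101,.099],11)
s=snap('side','s7.png')
for v in range(233,255,2): print(v,[pix(s,u,v).round(3).tolist() for u in (329,333,337)])
a=cv2.imread('pics/s7.png')[170:260,280:380]; a=cv2.convertScaleAbs(a,alpha=1.8); cv2.imwrite('pics/s7z.png',cv2.resize(a,None,fx=6,fy=6,interpolation=cv2.INTER_CUBIC))
E
```

```text
t: 3.85
tcp_pos: [0.5254, 0.1019, 0.0663]
tool_rot: [-0.704, -0.065, 0.066, 0.704]
force: [0.1, -0.6, 0.4]
finger_gap: 0.001
t: 4.1
tcp_pos: [0.5254, 0.1018, 0.0592]
tool_rot: [-0.704, -0.065, 0.066, 0.704]
force: [0.3, -0.0, 0.0]
finger_gap: 0.003
at [0.5254 0.1018 0.0592] yaw 10.61 F [ 0.3 -0.   0. ] t 4.1 gap 0.003 -> shift cm [ 0.04 -3.98 -0.09] ry -0.007
233 [[0.525, 0.163, 0.17], [0.519, 0.162, 0.171], [0.513, 0.159, 0.169]]
235 [[0.525, 0.164, 0.166], [0.519, 0.162, 0.166], [0.513, 0.161, 0.167]]
237 [[0.528, 0.117, 0.098], [0.518, 0.163, 0.161], [0.489, 0.557, 0.692]]
239 [[0.528, 0.116, 0.091], [0.521, 0.116, 0.093], [0.515, 0.096, 0.068]]
241 [[0.528, 0.107, 0.072], [0.521, 0.114, 0.085], [0.514, 0.098, 0.065]]
243 [[0.527, 0.112, 0.073], [0.521, 0.107, 0.068], [0.514, 0.101, 0.063]]
245 [[0.527, 0.113, 0.068], [0.52, 0.107, 0.062], [0.513, 0.106, 0.063]]
247 [[0.526, 0.114, 0.063], [0.519, 0.113, 0.064], [0.512, 0.11, 0.063]]
249 [[0.525, 0.117, 0.062], [0.518, 0.117, 0.064], [0.511, 0.115, 0.065]]
251 [[0.524, 0.124, 0.064], [0.517, 0.121, 0.063], [0.51, 0.12, 0.066]]
253 [[0.523, 0.128, 0.064], [0.516, 0.126, 0.064], [0.509, 0.123, 0.064]]
```

View pics/s7z.png

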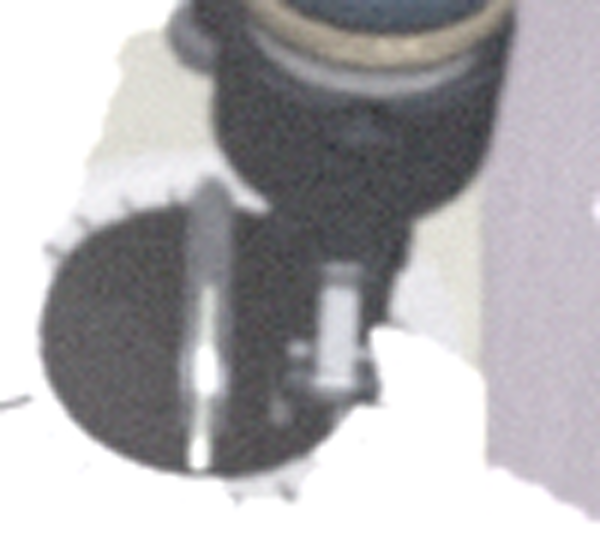

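The side view shows the tip at about row 241, roughly 14 mm above the disc and clear of the bar. I'll go 5 mm lower and plan the arc.

```bash
python3 -m handwheel '[0,0.3,0,0,0,0,0, 0,0.5,0,0,0,0,0, 0,0.5,0,0,0,0,0]'
cat >> h.py <<'E'
def arc(ths,off=.018,al=.033,hub=(.564,.0755),z=None):
    st=manip.sense(); M=R.from_quat(st['tool_rot']).as_matrix(); p0=np.array(st['tcp_pos'])
    y0=np.rad2deg(np.arctan2(M[1,0],M[0,0]));print('at',p0.round(4),y0.round(2))
    for th in ths:
        t=np.deg2rad(th);u=np.array([np.cos(t),np.sin(t)]);n=np.array([-u[1],u[0]])
        p=np.array([*(np.array(hub)+al*u+off*n),p0[2] if z is None else z]); d=M.T@(p-p0)*100
        print(th,d.round(2),'ry',np.deg2rad(y0-(th-90)).round(3))
E
python3 -c "
from h import *
arc([101,97,93,89,85,80,75,70,65,60,55,50,45,40])"
```

```text
t: 4.4
tcp_pos: [0.5259, 0.1019, 0.0548]
tool_rot: [0.704, 0.065, -0.065, -0.704]
force: [-0.0, 0.4, 0.6]
finger_gap: -0.001
at [0.5259 0.1019 0.0548] 10.61
101 [ 1.44  0.   -0.01] ry -0.007
97 [1.67 0.   0.11] ry 0.063
93 [1.91 0.   0.22] ry 0.133
89 [2.16 0.   0.3 ] ry 0.203
85 [2.42 0.   0.37] ry 0.272
80 [2.74 0.   0.43] ry 0.36
75 [3.06 0.   0.46] ry 0.447
70 [3.39 0.   0.46] ry 0.534
65 [3.72 0.   0.44] ry 0.622
60 [4.04 0.   0.38] ry 0.709
55 [4.36 0.   0.3 ] ry 0.796
50 [4.67 0.   0.19] ry 0.883
45 [4.97 0.   0.06] ry 0.971
40 [ 5.25  0.   -0.11] ry 1.058
```

```bash
python3 -m handwheel '[0.8,0,0,0,0,0,0, 1.4,0,0,0,0,0,0, 1.67,0,0.11,0,0.06,0,0, 1.9,0,0.22,0,0.13,0,0, 2.16,0,0.3,0,0.2,0,0, 2.42,0,0.37,0,0.27,0,0, 2.74,0,0.43,0,0.36,0,0, 3.06,0,0.46,0,0.45,0,0, 3.06,0,0.46,0,0.45,0,0]'
python3 - <<'E'
from h import *
plan([.526,.101,.055],-15)
s=snap('side','s8.png')
a=cv2.imread('pics/s8.png')[150:290,240:380]; cv2.imwrite('pics/s8z.png',cv2.resize(a,None,fx=4.2,fy=4.2,interpolation=cv2.INTER_CUBIC))
E
```

```text
t: 5.15
tcp_pos: [0.5543, 0.1122, 0.0547]
tool_rot: [0.701, -0.095, 0.093, -0.701]
force: [-3.7, 0.3, 3.2]
finger_gap: 0.001
at [0.5543 0.1122 0.0547] yaw -15.23 F [-3.7  0.3  3.2] t 5.15 gap 0.001 -> shift cm [-2.43 -0.02 -1.83] ry -0.004
```

View pics/s8z.png

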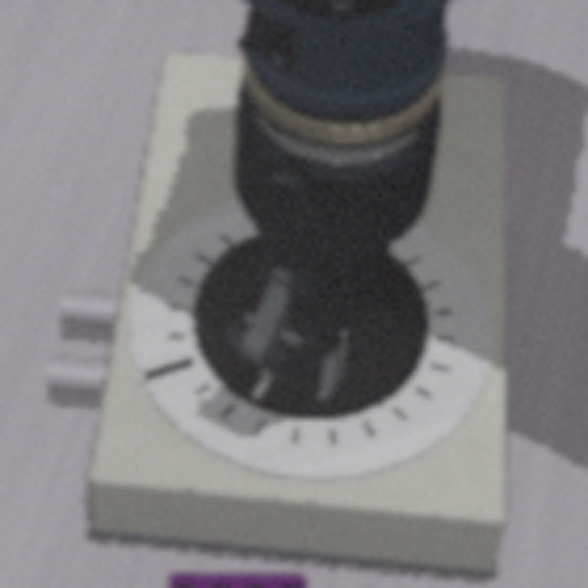

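The dial has followed the push. The index mark is now at zoom (262,383) and the long line at (168,369). I'll measure the remaining angle.

```bash
cat >> h.py <<'E'
def meas(n,lo,hi,c=None):
    s=snap(n); c=c if c is not None else {'side':(.5643,.0777),'top':(.564,.0737)}[n]
    ang=np.deg2rad(np.arange(lo,hi,.25))
    g=sum(rad(s,c,r,.07,ang) for r in(.047,.049,.051))/3
    k=g.argmax(); ok=np.abs(np.arange(len(ang))-k)<24; w=np.clip(g-np.median(g)-10,0,None)*ok
    i=np.rad2deg((w*ang).sum()/w.sum())
    a2=np.deg2rad(np.arange(20,55,.25)); g2=sum(rad(s,c,r,.062,a2) for r in(.072,.074,.076,.078,.080))/5
    k2=g2.argmin(); ok=np.abs(np.arange(len(a2))-k2)<24; w=np.clip(np.median(g2)-g2-10,0,None)*ok
    l=np.rad2deg((w*a2).sum()/w.sum()); print(n,'index',i.round(2),'line',l.round(2),'diff',(i-l).round(2),'peak',g.max(),g2.min())
    return s
E
python3 -c "
from h import *
meas('side',60,100)
arc([75,70,65,60,55,50,45,40])"
```

```text
side index 74.51 line 35.25 diff 39.25 peak 99.13607 114.24961
at [0.5543 0.1122 0.0547] -15.03
75 [ 0.09 -0.    0.01] ry -0.0
70 [ 0.38 -0.    0.15] ry 0.087
65 [ 0.69 -0.    0.27] ry 0.174
60 [ 1.   -0.    0.36] ry 0.261
55 [ 1.32 -0.    0.42] ry 0.349
50 [ 1.65 -0.    0.46] ry 0.436
45 [ 1.98 -0.    0.47] ry 0.523
40 [ 2.3  -0.    0.44] ry 0.61
```

```bash
python3 -m handwheel '[0.38,0,0.15,0,0.09,0,0, 0.69,0,0.27,0,0.17,0,0, 1,0,0.36,0,0.26,0,0, 1.32,0,0.42,0,0.35,0,0, 1.65,0,0.46,0,0.44,0,0, 2,0,0.47,0,0.53,0,0, 2,0,0.47,0,0.53,0,0]'
python3 -c "
from h import *
s=meas('side',30,65)
cv2.imwrite('pics/s9z.png',cv2.resize(cv2.cvtColor(s['frame'],4)[150:290,240:380],None,fx=4.2,fy=4.2,interpolation=cv2.INTER_CUBIC))
arc([44,42,40,39,38,37,36,35,34])"
```

```text
t: 5.83
tcp_pos: [0.575, 0.1116, 0.0547]
tool_rot: [0.652, -0.274, 0.273, -0.652]
force: [-3.8, 0.9, 2.7]
finger_gap: -0.002
side index 41.16 line 35.21 diff 5.95 peak 100.2933 81.98242
at [0.575  0.1116 0.0547] -45.39
44 [ 0.03 -0.    0.  ] ry 0.011
42 [ 0.15 -0.    0.06] ry 0.046
40 [ 0.27 -0.    0.12] ry 0.08
39 [ 0.33 -0.    0.14] ry 0.098
38 [ 0.39 -0.    0.17] ry 0.115
37 [ 0.45 -0.    0.19] ry 0.133
36 [ 0.51 -0.    0.21] ry 0.15
35 [ 0.57 -0.    0.24] ry 0.168
34 [ 0.63 -0.    0.26] ry 0.185
```

View pics/s9z.png

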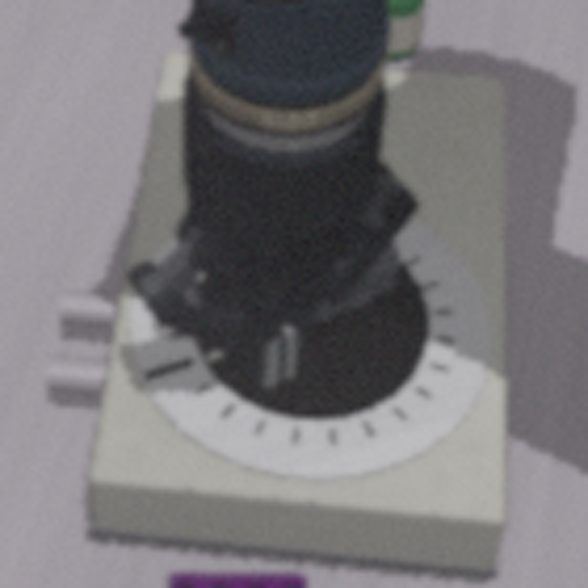

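The index mark is at zoom (215,357), just short of the long line at (190,365). Before the last nudge I'll calibrate the ring centre per camera from the 15° ticks in the first pictures.

```bash
cat > cal.py <<'E'
from h import *
from scipy.optimize import least_squares
def ticks(s,c):
    a=np.deg2rad(np.arange(0,360,.25)); g=sum(rad(s,c,r,.062,a) for r in(.061,.063,.065))/3
    b=cv2.blur(np.r_[g,g,g][None],(61,1))[0][len(g):2*len(g)]; d=np.clip(b-g,0,None)
    d3=cv2.GaussianBlur(np.r_[d[-40:],d,d[:40]][None].astype(np.float32),(13,1),3)[0][40:-40]
    pk=[i for i in range(len(d)) if d3[i]>6 and d3[i]==max(d3[(i+np.arange(-16,17))%len(d)])]
    out=[]
    for i in pk:
        k=np.arange(-10,11); w=d[(i+k)%len(d)]; r=np.deg2rad((i+(w*k).sum()/w.sum())*.25)
        out.append((c[0]+.063*np.cos(r),c[1]+.063*np.sin(r)))
    return np.array(out)
for n,c in(('side',(.5643,.0777)),('top',(.564,.0737))):
    s=manip.snapshot(n); s['frame']=cv2.cvtColor(cv2.imread(f'pics/{n}0.png'),4)
    P=ticks(s,c)
    def res(x):
        th=np.arctan2(P[:,1]-x[1],P[:,0]-x[0])-x[2]; return (th+np.pi/24*1)%(np.pi/12)-np.pi/24
    best=min((least_squares(res,[*c,p],loss='soft_l1',f_scale=.02,x_scale=[.01,.01,.1]) for p in np.deg2rad([0,5,10])),key=lambda o:o.cost)
    print(n,len(P),'c062',best.x[:2].round(4),'phase',np.rad2deg(best.x[2])%15,'res deg',np.rad2deg(res(best.x)).round(1))
E
python3 cal.py
```

```text
side 24 c062 [0.5646 0.0746] phase 7.194473143298767 res deg [ 0.1  0.1  0.1  0.1 -0.   0.  -0.1 -0.4 -0.2  0.1 -0.   0.2  0.2 -0.
  0.1  0.4 -0.2 -0.3 -0.9  0.4 -0.3  0.5  0.  -0.2]
top 24 c062 [0.5638 0.0741] phase 7.199045602618555 res deg [ 0.3 -0.3 -0.  -0.1  0.4 -0.2  0.2 -0.2  0.1 -0.  -0.  -0.   0.1 -0.1
 -0.  -0.1  0.   0.1 -0.   0.1 -0.3  0.1  0.1 -0.2]
```

```bash
python3 -c "
from h import *
meas('side',30,65,(.5646,.0746))
s=snap('side'); 
for n in('side','top'):
    s=manip.snapshot(n); s['frame']=cv2.cvtColor(cv2.imread(f'pics/{n}0.png'),4); c={'side':(.5646,.0746),'top':(.5638,.0741)}[n]
    ang=np.deg2rad(np.arange(90,112,.25)); g=sum(rad(s,c,r,.07,ang) for r in(.047,.049,.051))/3; w=np.clip(g-np.median(g)-10,0,None); print(n,'start index',np.rad2deg((w*ang).sum()/w.sum()))
"
```

```text
side index 43.93 line 37.24 diff 6.7 peak 94.67513 78.71562
side start index 100.89958321843824
top start index 100.92295914107126
```

Both cameras now agree: line at 37.2°, start index at 100.9°, and index now at 43.9°. That leaves 6.7° to turn.

Run:
```python
from h import *
st=manip.sense(); M=R.from_quat(st['tool_rot']).as_matrix(); p0=np.array(st['tcp_pos']); h=np.array([.564,.0743,p0[2]])
for d in(2,4,5.5,6.2,6.7,7.2):
    Q=R.from_euler('z',-d,degrees=True).as_matrix(); print(d,(M.T@(h+Q@(p0-h)-p0)*100).round(3),np.deg2rad(d).round(3))
```

```text
2 [ 0.12  -0.     0.064] 0.035
4 [ 0.242 -0.     0.123] 0.07
5.5 [ 0.335 -0.     0.165] 0.096
6.2 [ 0.378 -0.     0.184] 0.108
6.7 [ 0.41  -0.001  0.197] 0.117
7.2 [ 0.441 -0.001  0.21 ] 0.126
```

```bash
python3 -m handwheel '[0.12,0,0.06,0,0.035,0,0, 0.24,0,0.12,0,0.07,0,0, 0.34,0,0.165,0,0.096,0,0, 0.38,0,0.184,0,0.108,0,0, 0.38,0,0.184,0,0.108,0,0]'
python3 -c "
from h import *
s=meas('side',28,65,(.5646,.0746))
cv2.imwrite('pics/s10z.png',cv2.resize(cv2.cvtColor(s['frame'],4)[200:260,250:330],None,fx=7,fy=7,interpolation=cv2.INTER_CUBIC))
"
```

```text
t: 6.6
tcp_pos: [0.5787, 0.1102, 0.0547]
tool_rot: [0.636, -0.309, 0.308, -0.636]
force: [-4.9, 0.4, 1.5]
finger_gap: 0.001
side index 37.94 line 36.71 diff 1.22 peak 99.75912 83.20742
```

View pics/s10z.png

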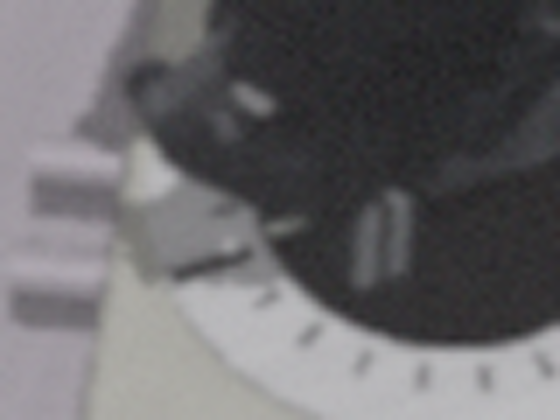

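```bash
python3 -m handwheel '[0.04,0,0.02,0,0.011,0,0, 0.04,0,0.02,0,0.011,0,0]'
python3 -c "
from h import *
s=meas('side',28,65,(.5646,.0746))
"
python3 -m handwheel '[-0.6,0,-0.1,0,0,0,0, -1.2,0,-0.1,0,0,0,0, -1.5,-3,-0.1,0,0,0,0, -1.5,-7,-0.1,0,0,0,0, -1.5,-9,-0.1,0,0,0,0, -1.5,-9,-0.1,0,0,0,0]'
python3 -c "
from h import *
s=meas('side',28,65,(.5646,.0746))
plan([.4,-.0645,.15],7)
for p in [(.42,-.10,.145)]: plan(p,7)
cv2.imwrite('pics/s11z.png',cv2.resize(cv2.cvtColor(s['frame'],4)[150:290,240:380],None,fx=4.2,fy=4.2,interpolation=cv2.INTER_CUBIC))
"
```

```text
t: 6.82
tcp_pos: [0.5791, 0.11, 0.0547]
tool_rot: [0.635, -0.312, 0.311, -0.634]
force: [-4.9, 2.2, 1.7]
finger_gap: 0.004
side index 37.25 line 36.66 diff 0.58 peak 96.697914 84.586716
t: 7.37
tcp_pos: [0.5752, 0.1214, 0.1505]
tool_rot: [-0.632, 0.307, -0.316, 0.637]
force: [0.8, 0.3, 0.3]
finger_gap: -0.004
side index 37.08 line 37.23 diff -0.15 peak 146.07161 105.51094
at [0.5734 0.1213 0.1481] yaw -52.31 F [ 0.7 -0.2  0.2] t 7.4167 gap 0.002 -> shift cm [  4.1   -0.36 -25.07] ry -1.035
at [0.5734 0.1213 0.1481] yaw -52.31 F [ 0.7 -0.2  0.2] t 7.4167 gap 0.002 -> shift cm [  8.13   0.16 -25.67] ry -1.035
```

View pics/s11z.png

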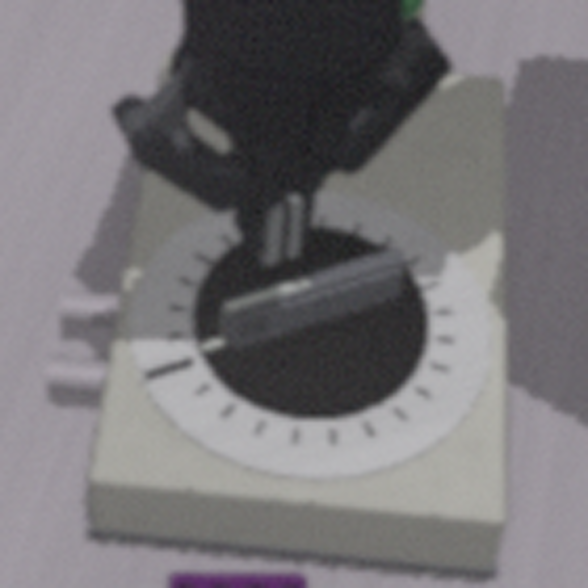

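The fingers are clear of the dial, and the white index at zoom (215,346) points at the long line at (168,370). Measured angles are 37.1° and 37.2°. Next is the button.

Run:
```python
from h import *
s=manip.snapshot('top'); K=s['camera_matrix']; im=cv2.imread('pics/top0.png'); g=cv2.cvtColor(im,6)[205:245,308:348]
m=(g<45).astype(np.uint8); nb,l,st,ce=cv2.connectedComponentsWithStats(m); i=st[1:,4].argmax()+1; print(st[i],ce[i]+[308,205])
u,v=ce[i]+[308,205]; print(pix(s,u,v,.081).round(4))
plan([.5844,-.0645,.12],-52)
```

```text
[ 14  14  13  12 124] [327.76612903 224.26612903]
[ 0.5862 -0.064   0.081 ]
at [0.5715 0.1211 0.1462] yaw -52.33 F [-0.4 -0.2  0.1] t 7.4667 gap 0.002 -> shift cm [ 15.47   2.62 -10.33] ry -0.006
```

```bash
python3 -m handwheel '[3.1,0,-2.1,0,0,0,0, 6.2,0,-4.2,0,0,0,0, 9.3,0.5,-6.3,0,0,0,0, 12.4,1,-8.4,0,0,0,0, 15.5,1.5,-10.4,0,0,0,0, 15.5,2,-10.4,0,0,0,0, 15.5,2,-10.4,0,0,0,0]'
python3 -c "
from h import *
s=snap('side')
plan([.5855,-.0645,.08],-52)
cv2.imwrite('pics/s12z.png',cv2.resize(cv2.cvtColor(s['frame'],4)[80:280,220:400],None,fx=3,fy=3,interpolation=cv2.INTER_CUBIC))
"
```

```text
t: 8.05
tcp_pos: [0.5811, -0.0671, 0.1222]
tool_rot: [0.634, -0.315, 0.312, -0.634]
force: [0.3, -0.3, -0.1]
finger_gap: 0.001
at [ 0.5809 -0.0655  0.1227] yaw -52.47 F [ 0.1 -0.  -0. ] t 8.1 gap -0.001 -> shift cm [0.21 4.27 0.44] ry -0.008
```

View pics/s12z.png

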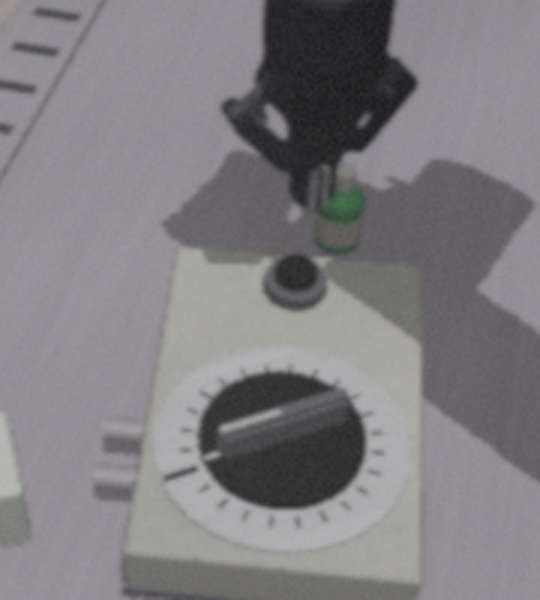

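```bash
python3 -m handwheel '[0.1,1.5,0.2,0,0,0,0, 0.2,3,0.44,0,0,0,0, 0.2,4.3,0.44,0,0,0,0, 0.2,4.3,0.44,0,0,0,0]'
python3 -c "
from h import *
s=snap('side')
plan([.5855,-.0645,.06],-52)
print(proj(s,[.5855,-.0645,.081]),proj(s,[.5855,-.0645,.104]))
cv2.imwrite('pics/s13z.png',cv2.resize(cv2.cvtColor(s['frame'],4)[130:200,270:370],None,fx=7,fy=7,interpolation=cv2.INTER_CUBIC))
"
```

```text
t: 8.43
tcp_pos: [0.5846, -0.0616, 0.0791]
tool_rot: [0.635, -0.313, 0.309, -0.635]
force: [-0.9, -0.4, -0.5]
finger_gap: -0.0
at [ 0.5854 -0.062   0.0803] yaw -52.23 F [-1.4  0.2 -0.1] t 8.4833 gap -0.003 -> shift cm [ 0.22  2.03 -0.14] ry -0.004
[319.14053873 168.85272719] [319.87896689 160.8931948 ]
```

View pics/s13z.png

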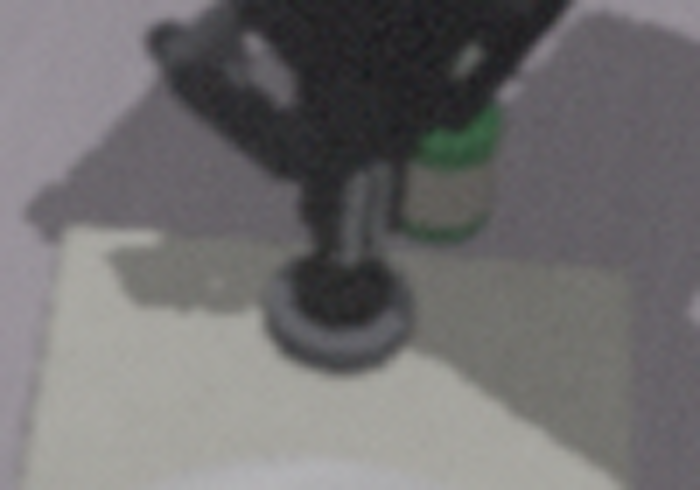

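The fingertips, at about zoom (355,262), are centred over the button at (342,290), with the bottle clear behind. I'll press in steps and watch the force.

```bash
python3 -m handwheel '[0.2,0.8,-0.1,0,0,0,0, 0.2,1.4,-0.1,0,0,0,0, 0.2,1.4,-0.1,0,0,0,0]'; for i in 1 ; do python3 -m handwheel '[0,0.4,0,0,0,0,0, 0,0.4,0,0,0,0,0]'; done;  python3 -m handwheel '[0,0.3,0,0,0,0,0, 0,0.3,0,0,0,0,0]'
```

```text
t: 8.73
tcp_pos: [0.5869, -0.0659, 0.0672]
tool_rot: [0.635, -0.312, 0.311, -0.635]
force: [-0.8, 0.7, -0.2]
finger_gap: 0.001
t: 8.9
tcp_pos: [0.5876, -0.0662, 0.064]
tool_rot: [-0.634, 0.312, -0.312, 0.635]
force: [-0.3, 0.2, 3.9]
finger_gap: 0.003
t: 9.07
tcp_pos: [0.5877, -0.0663, 0.0612]
tool_rot: [-0.634, 0.312, -0.312, 0.635]
force: [-0.6, 1.2, 4.3]
finger_gap: -0.001
```

```bash
python3 -m handwheel '[0,0.2,0,0,0,0,0, 0,0.2,0,0,0,0,0]'; python3 -m handwheel '[0,0.15,0,0,0,0,0, 0,0.15,0,0,0,0,0]'
```

```text
t: 9.23
tcp_pos: [0.5877, -0.0663, 0.0606]
tool_rot: [-0.634, 0.312, -0.312, 0.635]
force: [-2.4, 2.2, 10.1]
finger_gap: -0.002
t: 9.4
tcp_pos: [0.5878, -0.0663, 0.0604]
tool_rot: [-0.634, 0.311, -0.312, 0.635]
force: [-3.6, 2.2, 20.0]
finger_gap: -0.003
```

The tool stopped hard after about 6 mm of travel, with force at 20 N. I'll look while it is pressed, then release.

```bash
python3 -c "
from h import *
s=snap('side');print(manip.sense()['force'],manip.sense()['tcp_pos'])
cv2.imwrite('pics/s14z.png',cv2.resize(cv2.cvtColor(s['frame'],4)[130:200,270:370],None,fx=7,fy=7,interpolation=cv2.INTER_CUBIC))
"
```

```text
[-4.62049576  1.23678714 17.94890766] [ 0.58779205 -0.06629913  0.06043923]
```

View pics/s14z.png

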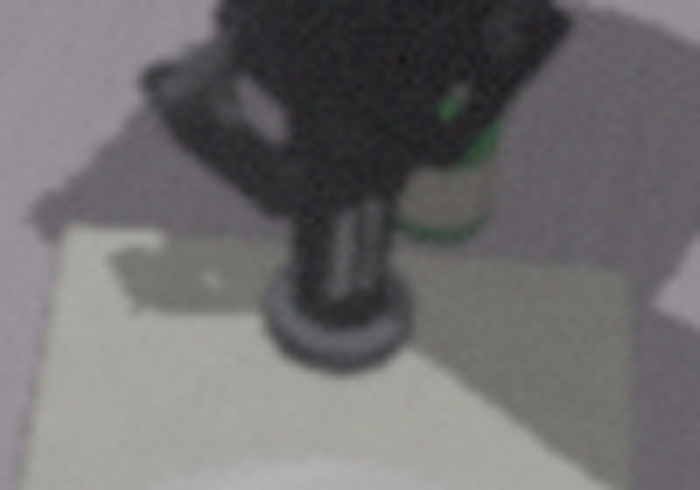

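The tips sit centred inside the grey housing at zoom (345,300) with the button down. Now I'll release and back away.

```bash
python3 -m handwheel '[0,-1,0,0,0,0,0, 0,-3,0,0,0,0,0, 0,-6,0,0,0,0,0, 0,-9,0,0,0,0,0, 0,-12,0,0,0,0,0, 0,-15,0,0,0,0,0, 0,-15,0,0,0,0,0]'
python3 -c "
from h import *
plan([.42,-.2,.22])"
```

```text
t: 10.03
tcp_pos: [0.5915, -0.0678, 0.2139]
tool_rot: [-0.634, 0.307, -0.317, 0.635]
force: [0.2, -0.8, 0.7]
finger_gap: 0.001
at [ 0.5915 -0.0678  0.2139] yaw -52.35 F [ 0.2 -0.8  0.7] t 10.0333 gap 0.001 -> shift cm [ -0.    -0.77 -21.65] ry None
```

```bash
python3 -m handwheel '[0,0,-3.5,0,0,0,0, 0,0,-7,0,0,0,0, 0,0,-10.5,0,0,0,0, 0,0,-14,0,0,0,0, 0,0,-17.5,0,0,0,0, 0,0,-20,0,0,0,0, 0,0,-20,0,0,0,0, 0,0,-20,0,0,0,0]'
python3 -c "
from h import *
s=meas('side',28,65,(.5646,.0746)); cv2.imwrite('pics/s15.png',cv2.cvtColor(s['frame'],4))
t=meas('top',28,65,(.5638,.0741)); cv2.imwrite('pics/t15.png',cv2.cvtColor(t['frame'],4))
for nm,q in(('rack',(210,240)),('bottle',(376,228)),('timer',(248,167))): print(nm,pix(t,*q).round(3))
print(pix(s,318,172).round(4), manip.sense()['force'],manip.sense()['t'])
a=cv2.imread('pics/side0.png').astype(int);d=np.abs(a-cv2.imread('pics/s15.png')).max(2)
"
```

```text
t: 10.7
tcp_pos: [0.4283, -0.1893, 0.2073]
tool_rot: [-0.634, 0.313, -0.313, 0.634]
force: [0.5, -0.6, 0.5]
finger_gap: 0.001
side index 36.98 line 37.25 diff -0.27 peak 136.00261 97.72188
top index 36.73 line 37.03 diff -0.31 peak 118.026695 58.90078
rack [0.555 0.23  0.03 ]
bottle [ 0.575 -0.181  0.074]
timer [0.735 0.128 0.058]
[ 0.5853 -0.052   0.0836] [-0.83103846  0.99042977 -0.32437433] 10.8
```

View pics/s15.png

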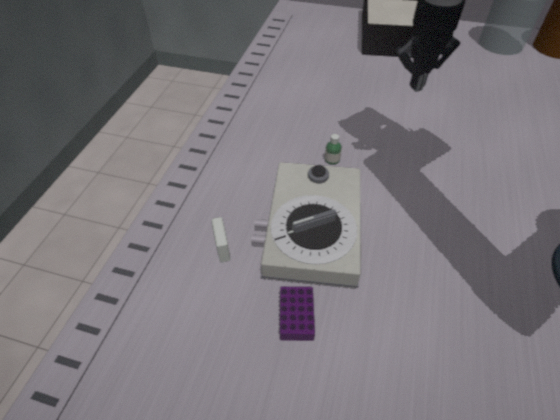

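View pics/t15.png

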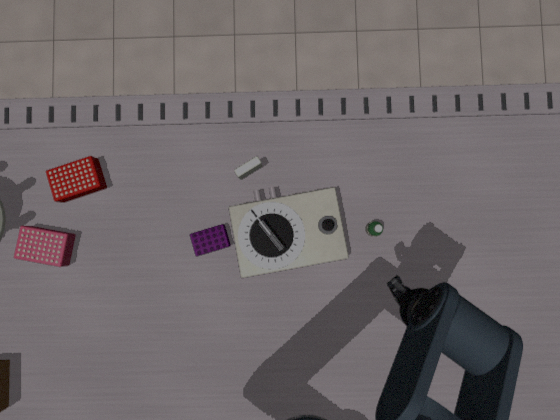

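Both views are clear. The index bar points at the long line (top view about (254,214)) to within 0.3°, the button is back up, and the rack, bottle and timer are where they started.

```bash
python3 -c "
from station import manip
print(manip.sign_off())"
```

```text
the job is handed in; nothing more can be done
None
```

The dial is turned to the long line and the start button has been pressed and released. I handed the job in at about 10.8 s.

- **Dial:** I pushed the finger bar from one side with shut fingertips and never gripped it, turning it about 64° clockwise. With the arm clear, both cameras put the index mark about 0.3° past the line, which is close to what I can measure.
- **Button:** It met a firm stop after about 6 mm of travel, with the wrist force reaching 20 N, and the later pictures show it back up. Its height after release read 0.084 m, against 0.083 m at the start.
- **Bystanders:** The rack, bottle and timer give the same camera positions as before, within about 1 mm sideways.

**Readings that disagreed:**
- **Fingertip height:** The side camera's depth put the fingertips about 25 mm above the reported TCP, not 17 mm below it as described. Free motion below the expected contact height bore this out. I set heights by the camera and by force steps instead.
- **Dial centre:** My first estimate from the side camera was about 3 mm off. I corrected it using the 15° ticks, after which both cameras agreed on the line angle (37.2°).

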